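# Clamp a tensile bar in the infrared spectrometer's sample press

### The arm

A 6-joint arm with a two-finger parallel gripper is mounted at the origin on the work surface. World frame = base frame: x ahead of the robot, y to its left, z up, the work surface at z = 0. Lengths are in m, angles in degrees, forces in N, time in s.
With the tool pointing down it reaches from about 0.4 to 0.825 m from the base axis. Payload 7 kg.
Tool frame: the origin (TCP) lies between the finger pads; the fingertips stand 19 mm ahead of it and the grasp point (between the pads) is the TCP; z points along the fingers, y is the line along which they close (so a half turn about z gives the same grasp; the last joint's range is limited). The gripper opens to 88 mm and grips with 3 to 60 N. Pads are 19 mm wide; open, the fingers measure 130 mm over their backs; the gripper's body (78 mm by 193 mm) begins 47 mm behind the grasp point.
Start: joints at [91.163, 20.546, 0.682, 0, -70.136, -16.507], TCP at [0.179, 0.651, 0.246] pointing down, gripper open.
Joint ranges: [-176.03, 176.03], [-82.01, 121.73], [-58.28, 71.71], [-173.87, 95.51], [-174.79, -0.11], [-173.66, 173.66]. Speed limits (degrees/s): [136.94, 136.94, 172.46, 180, 180, 180].

### API

Orientations are given as [roll, pitch, yaw] about the fixed x, y, z axes, in that order (R = Rz(yaw) Ry(pitch) Rx(roll)).
In Python, from plant import get_obs, snapshot, close_job, spot_in, spot_point gives the robot as it stands.
- The arm moves only by the tool play_rows, never from a script. Its argument "plan" is a list of rows, each a list of 6 numbers: the shift along the tool's x, y, z in cm, then the turn, a rotation vector about the tool's x, y, z in degrees. A call has 1 to 20 rows; each row shifts and turns the commanded pose from where the row before left it, along the tool's axes as they then stand; what a row does not reach is not made up. A row lasts 1/12 s, in which the tool goes at most 41.7 mm and 7.16 degrees, less where a joint would pass 70% of its speed; a pose out of reach is approached as far as the arm can. A call is refused whole if a number of a shift passes 4.17 or a number of a turn 7.16, either way. A call with a gripper value outside its range is refused whole. "grip" is the finger opening in cm, from 0 to 8.76, set as the call begins (left out, the last holds). The fingers move at their own pace and stop on an object; the grip force is fixed at half the most. Time passes only in rows, so rows that do not move let the fingers close. It gives the time, the measured TCP pose, the force, the opening and the grip force at its end, in the units of the state.
- get_obs(): the state, without advancing time (a new reading comes with each control period).
- snapshot(name): name is "side" or "top" or "wrist"; returns a dict with "frame" (384x512x3 uint8, red, green, blue), "fx", "fy", "cx", "cy" (pixels), "position" and "attitude" of the camera in the world. Camera axes: x right, y down, z forward; pixel columns grow to the right and rows downward; lengths in m; the calibration is good to about 2 mm. The wrist camera is an equidistant fisheye: a pixel r from the principal point sees the ray r / f radians off the axis. A picture is of the moment at which its call begins. There is no depth.
- close_job(): hands the job in; it is judged then, once.
Trained networks look in the newest picture that a camera, given by its name, has taken for a name from the list of things; names that differ only in an ending like _2 or _b are one class to them, and where a whole thing is asked for, a point or a joint stands for the part that bears it (a point fixed in the world has none). Each returns a list of dicts, best first, with "score" (0 to 1); they miss things now and then, are a little off and sometimes report something else, mostly with a low value. They report only what shows in the picture. A call takes as long as a camera call. They do not tell look-alikes from the thing itself.
- spot_in(camera, thing): "position" ([x, y, z] in m, in world coordinates, good to about 4 mm: the middle of the surface that is visible of it).
- spot_point(camera, thing): "position" ([x, y, z] in m, in world coordinates, good to about 4 mm: a listed point, or the origin of a listed thing).
The state is a dict: "clock": time; "joint_pos": joint angles; "qvel": joint speeds; "tau": joint torques, N m; "tool_pos": TCP position; "orientation": TCP orientation; "force": force on the tool from outside, world axes, zero at the start; "moment": the same for the moment, N m; "opening": finger opening in m; "gripper_force": force on a finger pad.
Only numpy, scipy, OpenCV 4.12 (cv2) and the standard library are available. Lean on these libraries where they do the work, as an engineer would, in place of code of your own. Each camera call takes 0.05 s, during which the arm holds its last target. There are 200 camera calls.

### The job

Take the dumbbell-shaped tensile bar from the specimen rack and lay it flat on the crystal of the spectrometer, with the middle of its narrow waist over the crystal and under the raised press tip, and let go of it. Then turn the press knob clockwise until its slip clutch clicks, stop at the first click and let go, leaving the bar clamped. Leave everything else on the bench where it is.

Things in the scene. Friction and masses are not known exactly. Their poses are not given: they have to be found in the camera images.
- tensile_bar: The dumbbell-shaped ivory plastic tensile bar to be measured: 96 long x 5 thick, about 12 g; its end tabs are 20 wide, 28 long, the waist between them 12 wide, 40 long. Origin at the middle of its underside, x along its length, z up. It starts flat across the rack's two rails, its underside 55 above the table, both end tabs sticking out free with nothing beneath. Either end may be taken.
- rack: Fixed specimen rack: foot 60 x 200 x 10 and two aluminium rails on edge, 4 thick, 30 apart, 190 long along its y, tops 55 above the table. Origin on the table at its middle. Three ivory specimens lie across the rails, along its x, 58 apart in changing order: the tensile bar, a plain bar (96 x 20 x 5) and a wide plaque (96 x 32 x 5). Between the tabs of neighbours 32 to 38 are free.
- spectrometer: White compact spectrometer with a press for samples, fixed to the table, 170 wide (y) and 310 deep. Origin on the table straight below the crystal, x to its back (its front faces -x), z up. In this frame the sampling deck is 70 high from x -65 to 95; behind that the housing is 128 high to x 245. A round steel pedestal of radius 20 stands on the deck, its flat top 95 high.
- nose (a point): Underside of the press arm's round nose (radius 24), straight above the crystal and 144 above the table (49 above the crystal plate); the arm's top is at 162. The arm, 32 wide, comes forward to here from an upright post of radius 11 standing 70 behind the crystal. A steel guide of radius 10 hangs 14 below the nose; the spindle with the press tip comes out of it.
- crystal (a point): Centre of the crystal plate, on its top face: the 4 mm diamond in the middle of the round steel pedestal, 95 above the table. Its axes are those of the spectrometer.
- spindle: Steel press spindle (radius 6, its round tip of radius 3.5). Origin at the underside of the tip, straight above the crystal. It starts 10.8 to 14 above the crystal plate and goes down 3.5 mm for each radian that the screw is turned. It does not turn.
- knob_grip (a point): Middle of the round fluted black press knob on top of the arm: radius 21, 28 high, from 174 to 202 above the table, upright axis through the crystal; this point is 188 above the table. Below it a steel collar of radius 14, 12 high. The knob does not rise or sink. Turning it clockwise, seen from above, lowers the tip.
- screw (a joint): Angle of the press screw (rad), growing clockwise seen from above, as the tip goes down 3.5 mm per rad; 0 is fully raised (tip 14 mm above the crystal plate). It runs with about 0.3 N m of friction, stays where it is left, and stops when the tip bears hard on a specimen.
- clutch (a joint): How far the knob has slipped on the screw (rad, clockwise); 0 at the start. Below the set torque, about 0.45 N m (tip pressing some 40 N), knob and screw turn as one. Then the clutch slips: torque peaks at 0.13 rad of slip and falls away as the ball passes the crest at 0.26: the click. Let go, the knob rests in the next notch, 0.52 (30 degrees) on, within 0.1. The second click is at 0.79.
- plain_bar: Bystander: plain straight ivory bar 96 x 20 x 5 on the rack, same axes as the tensile bar.
- wide_plaque: Bystander: ivory plaque 96 x 32 x 5 on the rack, same axes.
- vial_a: Bystander: small glass vial, 23 across, 58 high, behind the rack; origin at its foot.
- vial_b: Bystander: small glass vial, 23 across, 58 high, left of the spectrometer's front; origin at its foot.
- solvent_bottle: Bystander: amber bottle, 70 across, 143 high, right of the spectrometer's back half; origin at its foot.
- clear_bottle: Bystander: clear bottle, 56 across, 100 high, left of the spectrometer; origin at its foot.
- beaker: Bystander: small beaker, 50 across, 60 high, on the table between the rack, the spectrometer and the robot; origin at its foot.
- tweezers: Bystander: steel tweezers, 117 long, 6 high, lying in front of the rack; origin near the middle.
Not all that is in view belongs to the job. Leave any blue, orange or turquoise look-alike of the tensile_bar alone.

How it is judged:
By the outcome, as a careful person would: the job done as asked, in the order asked, and still so for the second after the job is handed in, with the robot touching nothing.
It also fails if it takes over 72 s, if anything falls off the work surface, if the arm or the gripper's body presses on something with over 40 N, if the wrist force passes 120 N, or if a joint passes its speed limit or range.

## Working session

There is one attempt and no reset: what is moved stays moved. The work goes in short steps, Python scripts to look and compute and a tool call to move; the robot and the scene stay as the last step left them, time stands still between calls to the robot, and variables do not carry over. Pictures are saved under pics/ and viewed, at most 10 in all, crops included, and the job is handed in when it is done.

Besides the shell and the picture viewer there is one more tool, called after "Emit:" by a JSON object that holds its "name" and its "arguments". play_rows: Moves the arm, as the interface text tells. Its arguments: {"type":"object","properties":{"plan":{"type":"array","items":{"type":"array","items":{"type":"number"}}},"grip":{"type":"number"}},"required":["plan"]}

```bash
mkdir -p pics; ls; cat > h.py <<'E'
import numpy as np, cv2
from plant import *
from scipy.spatial.transform import Rotation as R
def snap(n,f=None):
    s=snapshot(n)
    if f: cv2.imwrite('pics/'+f+'.png',cv2.cvtColor(s['frame'],cv2.COLOR_RGB2BGR))
    return s
E
python3 - <<'E'
from h import *
o=get_obs(); print({k:np.round(v,3) for k,v in o.items()})
for c in ['top','side','wrist']:
    s=snap(c,c+'0'); print(c,s['fx'],s['cx'],s['cy'],s['position'],s['attitude'])
    for t in ['tensile_bar','rack','plain_bar','wide_plaque','spectrometer','crystal','nose','knob_grip','spindle','beaker','vial_a','vial_b','clear_bottle','solvent_bottle','tweezers']:
        print(t,[(np.round(d['position'],3).tolist(),round(d['score'],2)) for d in spot_point(c,t)[:3]])
a=cv2.imread('pics/top0.png');b=cv2.imread('pics/side0.png')
E
```

```text
pics
{'clock': np.float64(0.0), 'joint_pos': array([ 9.1161e+01,  2.0591e+01,  6.3200e-01, -2.1000e-02, -7.0135e+01,
       -1.6508e+01]), 'qvel': array([-0.007,  0.026, -0.067,  0.01 ,  0.036,  0.004]), 'tau': array([ 1.0000e-03, -5.8272e+01,  2.9305e+01,  6.9970e+00,  7.0000e-03,
       -0.0000e+00]), 'tool_pos': array([0.179, 0.65 , 0.245]), 'orientation': array([ 1.79904e+02, -8.00000e-03, -1.53540e+01]), 'force': array([-0.139, -0.316,  0.11 ]), 'moment': array([-0.009,  0.022,  0.025]), 'gripper_force': np.float64(0.0), 'opening': np.float64(0.087)}
top 452.51616280943773 257.65080993011986 196.7777781579303 [ 0.44510745 -0.06356942  1.33691344] [-173.6412152     0.20036047  -89.45429469]
tensile_bar [([0.557, -0.282, 0.057], 0.74), ([0.67, -0.108, 0.004], 0.58), ([0.553, -0.057, -0.001], 0.53)]
rack [([0.555, -0.283, -0.0], 0.82)]
plain_bar [([0.519, -0.24, 0.055], 0.8)]
wide_plaque [([0.585, -0.327, 0.057], 0.77)]
spectrometer [([0.547, 0.126, -0.003], 0.65), ([0.557, -0.278, 0.055], 0.65)]
crystal [([0.546, 0.132, 0.095], 0.96)]
nose [([0.545, 0.126, 0.146], 0.91), ([0.751, 
[... 1321 characters left out ...]
]
vial_a [([0.4, 0.122, 0.001], 0.61), ([0.651, -0.237, 0.004], 0.56)]
vial_b [([0.4, 0.122, 0.001], 0.61), ([0.651, -0.237, 0.004], 0.56)]
clear_bottle [([0.46, 0.242, 0.0], 0.81)]
solvent_bottle [([0.75, 0.187, -0.002], 0.56), ([0.457, 0.242, -0.002], 0.42)]
tweezers [([0.448, -0.339, -0.002], 0.87), ([0.561, -0.278, 0.056], 0.44), ([0.515, -0.236, 0.052], 0.32)]
wrist 297.3186396354542 256.70725204783344 189.69173158816088 [0.24939056 0.6311369  0.38437434] [ 1.64135996e+02 -2.50060988e-02 -1.05366005e+02]
tensile_bar []
rack []
plain_bar []
wide_plaque []
spectrometer []
crystal []
nose []
knob_grip []
spindle []
beaker []
vial_a []
vial_b []
clear_bottle []
solvent_bottle []
tweezers []
```

View pics/top0.png

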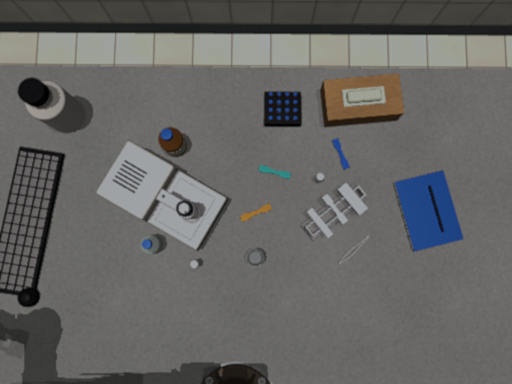

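View pics/side0.png

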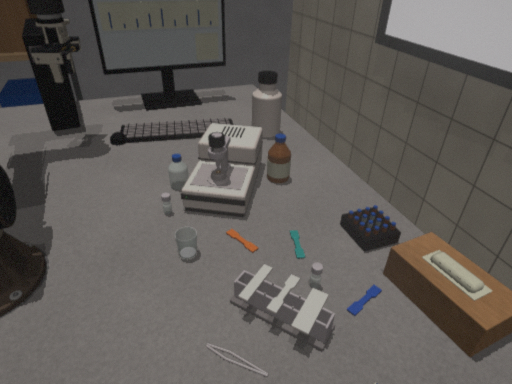

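Tensile bar is in the middle of the rack (top view about (336,208)), the plain bar and plaque are either side of it, and the look-alikes lie on the table at (276,172), (256,212) and (341,153). The press is at (185,208), with its front facing lower right, so a yaw of about 61°.

Emit:
{"name": "play_rows", "arguments": {"plan": [[0,0,-0.4,0,0,7],[0,0,-0.4,0,0,7],[0,0,-0.4,0,0,7],[0,0,-0.4,0,0,7],[0,0,-0.4,0,0,7],[0,0,-0.4,0,0,7],[0,0,-0.4,0,0,7],[0,0,-0.4,0,0,7],[0,0,-0.4,0,0,7],[0,0,-0.4,0,0,7],[0,0,-0.4,0,0,7],[0,0,-0.4,0,0,7],[0,0,-0.4,0,0,7],[0,0,-0.4,0,0,7],[0,0,-0.4,0,0,7]], "grip": 3.2}}

```text
clock: 3.65
tool_pos: [0.1786, 0.6509, 0.3057]
orientation: [-180.0, -0.0, -120.7]
force: [-0.5, -0.1, 0.1]
opening: 0.0319
gripper_force: 0.0
```

Emit:
{"name": "play_rows", "arguments": {"plan": [[1.52,-2.15,0,0,0,0],[1.52,-2.15,0,0,0,0],[1.52,-2.15,0,0,0,0],[1.52,-2.15,0,0,0,0],[1.52,-2.15,0,0,0,0],[1.52,-2.15,0,0,0,0],[1.52,-2.15,0,0,0,0],[1.52,-2.15,0,0,0,0],[1.52,-2.15,0,0,0,0],[1.52,-2.15,0,0,0,0],[1.52,-2.15,0,0,0,0],[1.52,-2.15,0,0,0,0],[1.52,-2.15,0,0,0,0],[1.52,-2.15,0,0,0,0],[1.52,-2.15,0,0,0,0],[1.52,-2.15,0,0,0,0],[1.52,-2.15,0,0,0,0],[1.52,-2.15,0,0,0,0],[1.52,-2.15,0,0,0,0],[1.52,-2.15,0,0,0,0]]}}

```text
clock: 5.32
tool_pos: [0.3964, 0.1701, 0.3059]
orientation: [-180.0, 0.1, -120.3]
force: [0.8, -0.3, 0.2]
opening: 0.0321
gripper_force: 0.0
```

Emit:
{"name": "play_rows", "arguments": {"plan": [[1.52,-2.15,0,0,0,0],[1.52,-2.15,0,0,0,0],[1.52,-2.15,0,0,0,0],[1.52,-2.15,0,0,0,0],[1.52,-2.15,0,0,0,0],[0,0,0,0,0,0]]}}

```text
clock: 5.82
tool_pos: [0.4514, 0.0485, 0.3056]
orientation: [-180.0, -0.0, -120.5]
force: [-0.7, 0.3, -0.5]
opening: 0.0319
gripper_force: 0.0
```

```bash
python3 - <<'E'
from h import *
o=get_obs(); print(np.round(o['tool_pos'],4),np.round(o['orientation'],2),np.round(o['joint_pos'],1),o['clock'],o['opening'])
s=snap('wrist','w1'); print(s['fx'],s['position'],s['attitude'])
for t in ['crystal','nose','knob_grip','spindle','tensile_bar','plain_bar','wide_plaque','rack']:
    print(t,[(np.round(d['position'],4).tolist(),round(d['score'],2)) for d in spot_point('wrist',t)[:3]])
E
```

```text
[0.4514 0.0485 0.3056] [-1.7998e+02 -4.0000e-02 -1.2049e+02] [ 31.2  -3.  -20.    0.  -73.1 -61.7] 5.8167 0.03187513059632641
297.3186396354542 [ 0.41323002 -0.01534841  0.44446262] [1.64103172e+02 1.00796662e-01 1.49491480e+02]
crystal [([0.5863, -0.3257, 0.054], 0.26), ([0.5442, 0.1259, 0.1852], 0.16)]
nose [([0.5442, 0.1276, 0.1406], 0.77)]
knob_grip [([0.5426, 0.1244, 0.1877], 0.56), ([0.417, -0.0548, 0.0035], 0.49)]
spindle []
tensile_bar [([0.5591, -0.2772, 0.0574], 0.92), ([0.7313, -0.3076, -0.0017], 0.88), ([0.6754, -0.1092, -0.0001], 0.87)]
plain_bar [([0.5197, -0.2359, 0.0573], 0.95)]
wide_plaque [([0.5861, -0.3271, 0.0544], 0.78)]
rack []
```

View pics/w1.png

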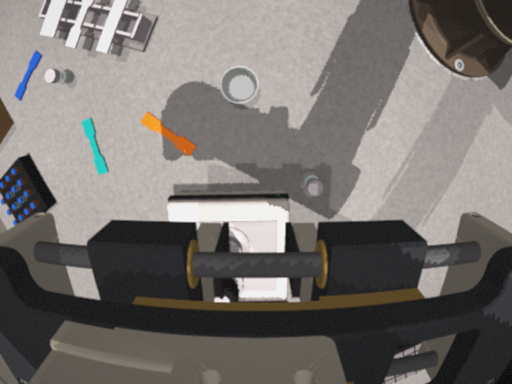

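Wrist view: the spectrometer's front edge runs nearly level at row ~200 (columns 168–288), so its yaw is about 60°. The rack with its three specimens is at the top left. Next is a closer look at the rack.

Emit:
{"name": "play_rows", "arguments": {"plan": [[0,0,0,0,0,5.55],[0,0,0,0,0,5.55],[0,0,0,0,0,5.55],[0,0,0,0,0,5.55],[0.25,-2.03,0.63,0,0,0],[0.25,-2.03,0.63,0,0,0],[0.25,-2.03,0.63,0,0,0],[0.25,-2.03,0.63,0,0,0],[0.25,-2.03,0.63,0,0,0],[0.25,-2.03,0.63,0,0,0],[0.25,-2.03,0.63,0,0,0],[0.25,-2.03,0.63,0,0,0],[0.25,-2.03,0.63,0,0,0],[0.25,-2.03,0.63,0,0,0],[0.25,-2.03,0.63,0,0,0],[0.25,-2.03,0.63,0,0,0],[0.25,-2.03,0.63,0,0,0],[0.25,-2.03,0.63,0,0,0],[0.25,-2.03,0.63,0,0,0],[0.25,-2.03,0.63,0,0,0]]}}

```text
clock: 7.93
tool_pos: [0.617, -0.231, 0.2043]
orientation: [180.0, -0.0, -142.5]
force: [0.3, 0.2, -0.8]
opening: 0.0322
gripper_force: 0.0
```

Emit:
{"name": "play_rows", "arguments": {"plan": [[0,0,0,0,0,0],[0,0,0,0,0,0]]}}

```text
clock: 8.1
tool_pos: [0.6163, -0.2309, 0.2035]
orientation: [179.9, -0.1, -142.6]
force: [-0.1, 0.8, -0.2]
opening: 0.0321
gripper_force: 0.0
```

```bash
cat >> h.py <<'E'
def rays(s,uv):
    uv=np.atleast_2d(np.array(uv,float)); d=(uv-[s['cx'],s['cy']])/[s['fx'],s['fy']]
    r=np.linalg.norm(d,axis=1,keepdims=True); a=np.hstack([d/np.maximum(r,1e-9)*np.sin(r),np.cos(r)])
    return R.from_euler('xyz',s['attitude'],degrees=True).apply(a)
def onz(s,uv,z):
    d=rays(s,uv); p=np.array(s['position']); return p+d*((z-p[2])/d[:,2])[:,None]
E
python3 - <<'E'
from h import *
import pickle
o=get_obs(); print(np.round(o['tool_pos'],4),np.round(o['orientation'],2),np.round(o['joint_pos'],1),o['clock'])
s=snap('wrist','w2'); pickle.dump(s,open('w2.pkl','wb'))
g=s['frame'].astype(int); m=((g.min(2)>150)).astype(np.uint8)
n,l,st,c=cv2.connectedComponentsWithStats(m)
for i in range(1,n):
    if st[i,4]>300:
        cs,_=cv2.findContours((l==i).astype(np.uint8),0,2)
        w=onz(s,cs[0][:,0,:],0.060); r=cv2.minAreaRect((w[:,:2]*1000).astype(np.float32))
        print(st[i],c[i].round(1),np.round(r[0],1),np.round(r[1],1),r[2], onz(s,c[i],.06).round(4))
E
```

```text
[ 0.6163 -0.2309  0.2035] [ 1.7992e+02 -8.0000e-02 -1.4259e+02] [ -3.6  20.6  -4.9  -0.  -64.6 -49. ] 8.1
[    0     0   429   232 56488] [186.9  90.6] [ 605.  -349.6] [289.9 517.1] 32.16181564331055 [[ 0.5834 -0.3395  0.06  ]]
[487   0  25  35 412] [503.1  12. ] [ 246.1 -123.1] [53.9 40.6] 86.40666198730469 [[ 0.2528 -0.1236  0.06  ]]
[ 390   84  122  160 8196] [460.  176.7] [457.2 -12. ] [192.4 184.1] 89.3372802734375 [[ 0.4651 -0.0494  0.06  ]]
[443 125  20  27 422] [452.5 138.1] [441.4 -90.5] [29.5 28.5] 43.77994155883789 [[ 0.4416 -0.0908  0.06  ]]
[159 191  49  37 886] [177.7 209.7] [ 683.3 -274.6] [34.2 52. ] 27.320775985717773 [[ 0.6875 -0.2791  0.06  ]]
[ 215  278   85   24 1597] [256.3 290.4] [ 715.5 -154.7] [33.7 98.7] 37.39836883544922 [[ 0.7162 -0.1551  0.06  ]]
```

View pics/w2.png

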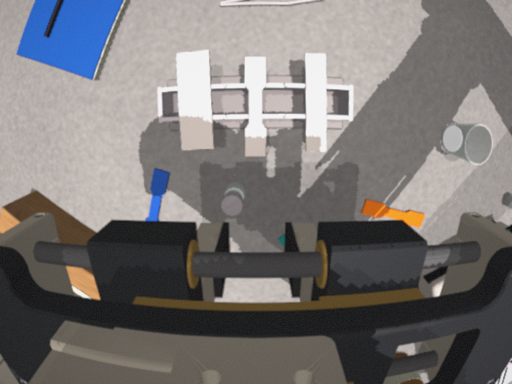

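Wrist view: the bar's outer (robot-side) tab ends at row ~57 and its inner tab at row ~155, column ~256. The plaque is at column ~195 and the plain bar at ~316.

```bash
python3 - <<'E'
from h import *
import pickle
s=pickle.load(open('w2.pkl','rb')); g=cv2.cvtColor(s['frame'],cv2.COLOR_RGB2GRAY).astype(float); g=cv2.GaussianBlur(g,(3,3),0)
def edge(p):
    d=np.abs(np.diff(p)); i=int(d.argmax()); k=np.arange(max(i-2,0),min(i+3,len(d))); return (d[k]*k).sum()/d[k].sum()+.5
P=[]
for v in [62,66,70,74]+[142,146,150]:
    L=238+edge(g[v,238:254]); Rr=258+edge(g[v,258:276]); P.append([(L+Rr)/2,v]); print(v,round(L,1),round(Rr,1))
w=onz(s,P,.06)[:,:2]; print(w.round(4))
top=np.mean([48+edge(g[48:66,u]) for u in range(250,263)]); bot=np.mean([148+edge(g[148:166,u]) for u in range(250,263)])
a=onz(s,[[256.3,top]],.06)[0];b=onz(s,[[256.5,bot]],.06)[0]; print(top,bot,a.round(4),b.round(4),np.linalg.norm(a-b),(a+b)/2)
d=w[-3:].mean(0)-w[:4].mean(0); print('yaw',np.degrees(np.arctan2(d[1],d[0])))
for v in (70,): # plain, plaque near-tab widths
    for lo,mid,hi in((170,195,222),(296,316,336)):
        e=[[lo+edge(g[v,lo:mid]),v],[mid+edge(g[v,mid:hi]),v]]; q=onz(s,e,.06); print(q.round(4).tolist(),np.linalg.norm(q[0]-q[1]))
E
```

```text
62 244.2 265.3
66 244.1 265.4
70 244.1 265.6
74 244.0 265.6
142 244.7 265.6
146 244.7 264.8
150 244.7 274.0
[[ 0.5237 -0.3039]
 [ 0.5268 -0.3015]
 [ 0.5298 -0.2991]
 [ 0.533  -0.2968]
 [ 0.5843 -0.2572]
 [ 0.5876 -0.2552]
 [ 0.588  -0.2493]]
56.129978808323365 155.89333295125883 [ 0.5183 -0.3062  0.06  ] [ 0.5942 -0.248   0.06  ] 0.09566848543405676 [ 0.55626247 -0.27710405  0.06      ]
yaw 38.55441606376852
[[0.5731, -0.3603, 0.06], [0.5551, -0.3337, 0.06]] 0.03208380900908236
[[0.5005, -0.2623, 0.06], [0.4874, -0.2469, 0.06]] 0.020207633102830434
```

Emit:
{"name": "play_rows", "arguments": {"plan": [[2.19,0,0,0,0,0],[2.19,0,0,0,0,0],[2.19,0,0,0,0,0],[2.19,0,0,0,0,0],[2.19,0,0,0,0,0],[2.19,0,0,0,0,0],[2.19,0,0,0,0,0],[2.19,0,0,0,0,0],[0,0,0,0,-7,0],[0,0,0,0,-7,0],[0,0,0,0,-7,0],[0,0,0,0,-7,0],[0,0,0,0,-7,0],[0.92,0,1.31,0,0,0],[0.92,0,1.31,0,0,0],[0.92,0,1.31,0,0,0],[0.92,0,1.31,0,0,0],[0,0,0,0,0,0],[0,0,0,0,0,0]]}}

```text
clock: 9.73
tool_pos: [0.4774, -0.3356, 0.1392]
orientation: [179.8, 34.9, -142.5]
force: [-0.0, 0.0, 0.1]
opening: 0.032
gripper_force: 0.0
```

```bash
cat >> h.py <<'E'
def rel(p):
    o=get_obs(); T=R.from_euler('xyz',o['orientation'],degrees=True)
    print('pos',np.round(o['tool_pos'],4),np.round(o['orientation'],2),'j',np.round(o['joint_pos'],1),'shift cm',(T.inv().apply(np.array(p)-o['tool_pos'])*100).round(2))
    print('z_tool',T.apply([0,0,1]).round(3),'x',T.apply([1,0,0]).round(3),'y',T.apply([0,1,0]).round(3),'F',np.round(o['force'],1),'M',np.round(o['moment'],2),'open',round(float(o['opening']),4),'t',o['clock'])
E
python3 - <<'E'
from h import *
rel([0.5229,-0.3026,0.0575])
E
```

```text
pos [ 0.4774 -0.3356  0.1392] [ 179.79   34.92 -142.5 ] j [-40.5  18.9 -10.2 -40.4 -60.    8.7] shift cm [ 0.08 -0.19  9.91]
z_tool [ 0.452  0.351 -0.82 ] x [-0.65  -0.499 -0.572] y [-0.61   0.792  0.003] F [-0.   0.   0.1] M [-1.08  1.34 -0.03] open 0.032 t 9.7333
```

Emit:
{"name": "play_rows", "arguments": {"plan": [[0.02,-0.05,1.2,0,0,0],[0.02,-0.05,1.2,0,0,0],[0.02,-0.05,1.2,0,0,0],[0.02,-0.04,1.2,0,0,0],[0,0,1.2,0,0,0],[0,0,1.2,0,0,0],[0,0,0.9,0,0,0],[0,0,0.9,0,0,0],[0,0,0.9,0,0,0],[0,0,0,0,0,0]]}}

```text
clock: 10.57
tool_pos: [0.523, -0.3036, 0.0574]
orientation: [179.8, 35.0, -142.6]
force: [-0.1, -0.5, -0.3]
opening: 0.0322
gripper_force: 0.0
```

```bash
python3 - <<'E'
from h import *
rel([0.5229,-0.3026,0.0575])
s=snap('side','s1'); f=s['frame'][230:350,210:360]; cv2.imwrite('pics/s1c.png',cv2.resize(cv2.cvtColor(f,cv2.COLOR_RGB2BGR),None,fx=5,fy=5,interpolation=2))
E
```

```text
pos [ 0.523  -0.3036  0.0574] [ 179.84   34.99 -142.62] j [-36.   25.5 -12.1 -45.  -51.1  12.2] shift cm [-0.05  0.08  0.03]
z_tool [ 0.454  0.35  -0.819] x [-0.651 -0.497 -0.573] y [-0.608  0.794  0.002] F [-0.1 -0.5 -0.3] M [-1.12  1.47 -0.  ] open 0.0322 t 10.5667
```

View pics/s1c.png

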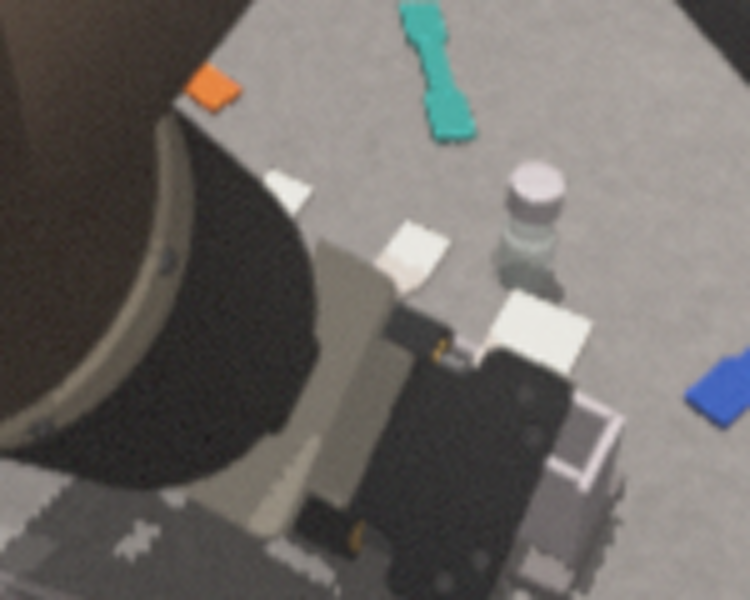

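The bar's far tab shows at crop (415,255), with the gripper around the near tab and no contact force. Closing now.

Emit:
{"name": "play_rows", "arguments": {"plan": [[0,0,0,0,0,0],[0,0,0,0,0,0],[0,0,0,0,0,0],[0,0,0,0,0,0],[0,0,0,0,0,0],[0,0,0,0,0,0]], "grip": 1.0}}

```text
clock: 11.12
tool_pos: [0.5229, -0.3051, 0.0596]
orientation: [-179.9, 35.0, -142.5]
force: [-0.4, -1.1, 1.3]
opening: 0.0191
gripper_force: 30.0
```

Emit:
{"name": "play_rows", "arguments": {"plan": [[-0.29,0,-0.41,0,0,0],[-0.29,0,-0.41,0,0,0],[-0.58,0,-0.82,0,0,0],[-0.72,0,-1.02,0,0,0],[-0.72,0,-1.02,0,0,0],[-0.72,0,-1.02,0,0,0],[-0.72,0,-1.02,0,0,0],[-0.72,0,-1.02,0,0,0],[-0.72,0,-1.02,0,0,0],[0,0,0,0,0,0],[0,0,0,0,0,0]]}}

```text
clock: 12.03
tool_pos: [0.5235, -0.3046, 0.1555]
orientation: [-179.9, 35.0, -142.5]
force: [-0.7, 0.5, -0.2]
opening: 0.0193
gripper_force: 30.0
```

```bash
python3 - <<'E'
from h import *
u=np.array([np.cos(np.radians(60.5)),np.sin(np.radians(60.5))])
c=np.array([.545,.127]); p=c-u*.162
print(u,p,'final',c-u*.042)
rel([*p,0.16])
T=R.from_euler('xyz',get_obs()['orientation'],degrees=True); print('up in tool',T.inv().apply([0,0,1]))
s=snap('side','s2'); s=snap('wrist','w3')
f=cv2.cvtColor(s['frame'],cv2.COLOR_RGB2BGR)[100:320,100:410]; g=cv2.imread('pics/s2.png')[150:370,120:430]
cv2.imwrite('pics/c3.png',np.vstack([f,g]))
E
```

```text
[0.49242356 0.8703557 ] [ 0.46522738 -0.01399762] final [0.52431821 0.09044506]
pos [ 0.5235 -0.3046  0.1555] [-179.87   35.04 -142.46] j [-34.9  17.9  -9.3 -40.1 -58.    2.9] shift cm [-10.98  26.61   7.08]
z_tool [ 0.457  0.348 -0.819] x [-0.649 -0.499 -0.574] y [-0.608  0.794 -0.002] F [-0.7  0.5 -0.2] M [-1.11  1.48 -0.01] open 0.0193 t 12.0333
up in tool [-0.57407719 -0.0019003  -0.81879898]
```

View pics/c3.png

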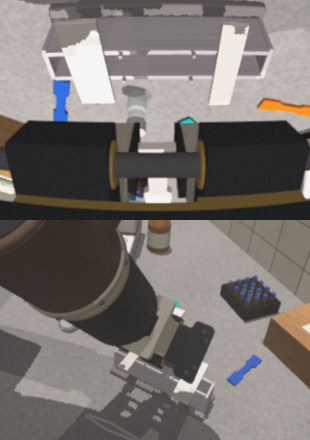

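The bar is held and hangs between the fingers (crop (155,170)); the other two specimens are still on the rack.

Emit:
{"name": "play_rows", "arguments": {"plan": [[-0.92,2.22,0.59,0,0,0],[-0.92,2.22,0.59,0,0,0],[-0.92,2.22,0.59,0,0,0],[-0.92,2.22,0.59,0,0,0],[-0.92,2.22,0.59,0,0,0],[-0.92,2.22,0.59,0,0,0],[-0.92,2.22,0.59,0,0,0],[-0.92,2.22,0.59,0,0,0],[-0.92,2.22,0.59,0,0,0],[-0.92,2.22,0.59,0,0,0],[-0.92,2.22,0.59,0,0,0],[-0.92,2.22,0.59,0,0,0],[0,0,0,-3.3,0,-4.71],[0,0,0,-3.3,0,-4.71],[0,0,0,-3.3,0,-4.71],[0,0,0,-3.3,0,-4.71],[0,0,0,0,0,0],[0,0,0,0,0,0]]}}

```text
clock: 13.63
tool_pos: [0.4653, -0.0137, 0.1583]
orientation: [179.8, 35.0, -119.8]
force: [0.3, 0.1, 0.0]
opening: 0.0192
gripper_force: 30.0
```

```bash
python3 - <<'E'
from h import *
import pickle
u=np.array([np.cos(np.radians(60.5)),np.sin(np.radians(60.5))]); c=np.array([.545,.127])
rel([*(c-u*.162),0.0995])
s=snap('side','s3'); pickle.dump(s,open('s3.pkl','wb'))
for t in ['tensile_bar','crystal','nose','knob_grip','spindle','spectrometer']:
    print(t,[(np.round(d['position'],4).tolist(),round(d['score'],2)) for d in spot_point('side',t)[:4]])
b=cv2.imread('pics/s3.png')[110:230,160:320]
cv2.imwrite('pics/s3c.png',cv2.resize(b,None,fx=5,fy=5,interpolation=2))
E
```

```text
pos [ 0.4653 -0.0137  0.1583] [ 179.81   34.95 -119.84] j [ -7.5   4.9 -25.6 -41.7 -53.    1.7] shift cm [ 3.39 -0.02  4.8 ]
z_tool [ 0.282  0.499 -0.82 ] x [-0.408 -0.711 -0.573] y [-0.868  0.496  0.003] F [0.3 0.1 0. ] M [-1.65  0.87  0.07] open 0.0192 t 13.6333
tensile_bar [([0.7288, -0.306, 0.0054], 0.71), ([0.6695, -0.1097, 0.0018], 0.57), ([0.5481, -0.0517, -0.0056], 0.53), ([0.5894, -0.3315, 0.0561], 0.41)]
crystal [([0.5456, 0.1286, 0.0986], 0.68)]
nose [([0.5436, 0.1281, 0.1443], 0.57)]
knob_grip [([0.4183, -0.0529, -0.0034], 0.66), ([0.5482, 0.1231, 0.1825], 0.6)]
spindle []
spectrometer [([0.5445, 0.1268, -0.0007], 0.63)]
```

View pics/s3c.png

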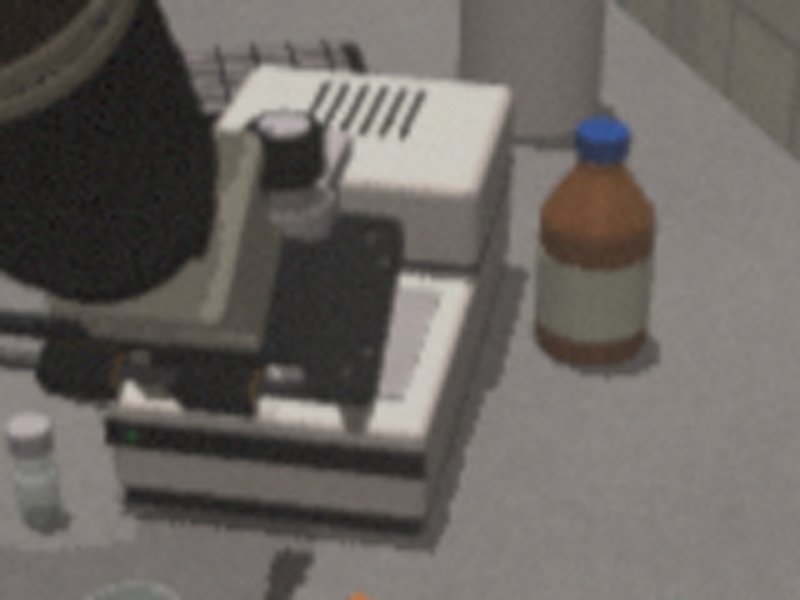

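Side view: the gripper hides the press from here, but the knob and housing are clear of it. The bar is lined up in front. Lowering to insertion height.

Emit:
{"name": "play_rows", "arguments": {"plan": [[0.83,0,1.18,0,0,0],[0.83,0,1.18,0,0,0],[0.83,0,1.18,0,0,0],[0.83,0,1.18,0,0,0],[0,0,0,0,0,0],[0,0,0,0,0,0],[0,0,0,0,0,0]]}}

```text
clock: 14.57
tool_pos: [0.4654, -0.0135, 0.1025]
orientation: [-180.0, 35.0, -119.5]
force: [-0.5, 0.0, 0.9]
opening: 0.0191
gripper_force: 30.0
```

Emit:
{"name": "play_rows", "arguments": {"plan": [[0,0,0,0,0,0]]}}

```text
clock: 14.65
tool_pos: [0.4656, -0.0135, 0.1028]
orientation: [-179.9, 35.0, -119.5]
force: [0.6, -0.6, -0.2]
opening: 0.0189
gripper_force: 30.0
```

Emit:
{"name": "play_rows", "arguments": {"plan": [[0,0,0,0,0,0]]}}

```text
clock: 14.73
tool_pos: [0.4656, -0.0134, 0.1028]
orientation: [-179.9, 35.0, -119.5]
force: [0.9, -0.4, -0.5]
opening: 0.0191
gripper_force: 30.0
```

Emit:
{"name": "play_rows", "arguments": {"plan": [[0,0,0,0,0,0]]}}

```text
clock: 14.82
tool_pos: [0.4655, -0.0134, 0.1026]
orientation: [-179.9, 35.0, -119.5]
force: [0.5, 0.3, 0.8]
opening: 0.0192
gripper_force: 30.0
```

```bash
python3 - <<'E'
from h import *
import pickle
u=np.array([np.cos(np.radians(60.5)),np.sin(np.radians(60.5))]); c=np.array([.545,.127])
rel([*(c-u*.043),0.1005])
P=[]
for i in range(6):
    s=snap('wrist','w4' if i==0 else None); o=get_obs(); P.append([*o['tool_pos'],*o['orientation'],*o['force'],*o['moment']])
P=np.array(P); P[:,3]%=360; print(P.mean(0).round(4),P.std(0).round(4))
pickle.dump(s,open('w4.pkl','wb'))
for t in ['tensile_bar','crystal','nose','knob_grip','spindle']:
    print(t,[(np.round(d['position'],4).tolist(),round(d['score'],2)) for d in spot_point('wrist',t)[:4]])
E
```

```text
pos [ 0.4655 -0.0134  0.1026] [-179.91   35.03 -119.48] j [ -9.   10.4 -27.6 -45.9 -48.4   9.8] shift cm [-9.58 -0.    6.97]
z_tool [ 0.284  0.499 -0.819] x [-0.403 -0.713 -0.574] y [-0.87   0.493 -0.001] F [0.5 0.3 0.8] M [-1.57  0.9  -0.02] open 0.0192 t 14.8167
[ 4.652000e-01 -1.340000e-02  1.021000e-01  1.800321e+02  3.501250e+01
 -1.195171e+02  1.220000e-02 -2.179000e-01 -1.564000e-01 -1.620700e+00
  8.487000e-01 -2.500000e-03] [1.000e-04 0.000e+00 2.000e-04 2.520e-02 7.400e-03 1.720e-02 2.070e-01
 5.191e-01 3.889e-01 2.160e-02 4.490e-02 2.430e-02]
tensile_bar [([0.5525, -0.0505, 0.0008], 0.95), ([0.4858, 0.0241, 0.0984], 0.88), ([0.6732, -0.108, -0.0002], 0.63)]
crystal []
nose []
knob_grip []
spindle []
```

View pics/w4.png

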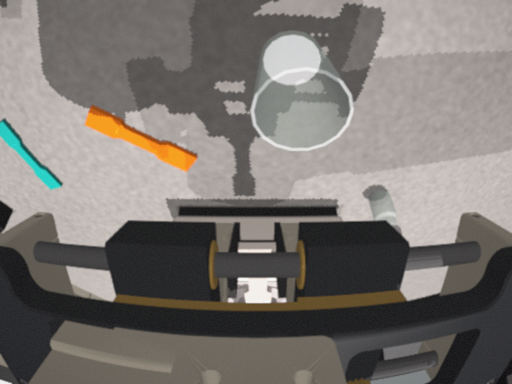

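Emit:
{"name": "play_rows", "arguments": {"plan": [[-0.84,0,0.59,0,0,0],[-0.84,0,0.59,0,0,0],[-0.84,0,0.59,0,0,0],[-0.84,0,0.59,0,0,0],[-0.84,0,0.59,0,0,0],[-0.84,0,0.59,0,0,0],[0,0,0,0,0,0],[0,0,0,0,0,0],[0,0,0,0,0,0],[0,0,0,0,0,0]]}}

```text
clock: 16.2
tool_pos: [0.4953, 0.0401, 0.1016]
orientation: [180.0, 35.0, -119.5]
force: [-0.5, 0.4, -1.1]
opening: 0.0194
gripper_force: 30.0
```

```bash
cat >> h.py <<'E'
def avg(n=6,cam='wrist'):
    P=[]
    for i in range(n):
        s=snapshot(cam); o=get_obs(); T=R.from_euler('xyz',o['orientation'],degrees=True)
        P.append([*o['tool_pos'],*T.as_euler('xyz',degrees=True),*o['force'],*T.inv().apply(o['moment'])])
    P=np.array(P); P[:,3]%=360; m=P.mean(0); print('p',m[:3].round(4),'o',m[3:6].round(2),'F',m[6:9].round(2),'Mtool',m[9:].round(3)); return s,m
E
python3 - <<'E'
from h import *
s,m=avg()
u=np.array([np.cos(np.radians(60.5)),np.sin(np.radians(60.5))]); c=np.array([.545,.127])
d=c-m[:2]; print('along',d@u,'lat',d@[-u[1],u[0]])
s=snap('top','t5')
b=cv2.imread('pics/t5.png')[150:270,120:260]; cv2.imwrite('pics/t5c.png',cv2.resize(b,None,fx=5,fy=5,interpolation=2))
for cam in ('top','side'):
  if cam=='side': snap('side')
  for t in ['tensile_bar','crystal','nose']:
    print(t,[(np.round(d['position'],4).tolist(),round(d['score'],2)) for d in spot_point(cam,t)[:4]])
E
```

```text
p [0.4954 0.0399 0.1017] o [ 179.99   35.   -119.57] F [ 0.12 -0.58 -0.39] Mtool [ 0.015  1.841 -0.004]
along 0.10025282839203806 lat -0.0002665395964488438
tensile_bar [([0.6701, -0.1051, 0.0022], 0.75), ([0.7305, -0.308, 0.0002], 0.47), ([0.5488, -0.0573, 0.001], 0.39)]
crystal [([0.5457, 0.1288, 0.0958], 0.89), ([0.4543, 0.2424, 0.0], 0.55)]
nose [([0.5416, 0.1296, 0.1436], 0.63), ([0.5481, 0.1299, 0.0934], 0.47)]
tensile_bar [([0.7275, -0.3031, 0.0038], 0.8), ([0.5474, -0.0536, -0.0016], 0.77), ([0.6719, -0.1094, 0.0022], 0.69), ([0.7486, 0.1909, -0.0022], 0.45)]
crystal [([0.5445, 0.1265, 0.0983], 0.81)]
nose [([0.5415, 0.128, 0.1466], 0.74)]
```

View pics/t5c.png

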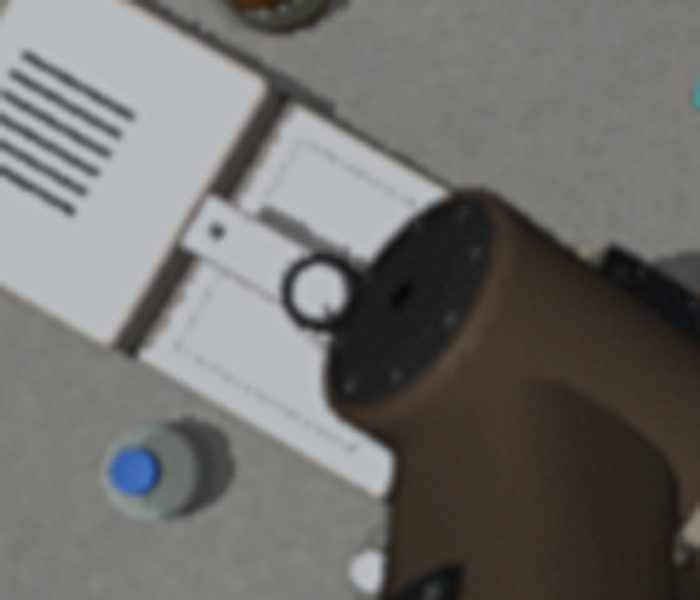

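Top view: the knob is at crop (322,290) and the arm's wrist housing ends just right of it, hiding the bar. Before going further in, I'll fit a simple arm model to the logged poses to check the housing's height over the knob.

```bash
cat > fk.py <<'E'
import numpy as np
from scipy.spatial.transform import Rotation as R
from scipy.optimize import least_squares
D=[([91.16,20.59,.63,0,-70.135],[.179,.650,.245]),([31.2,-3,-20,0,-73.1],[.4514,.0485,.3056]),([-3.6,20.6,-4.9,0,-64.6],[.6163,-.2309,.2035]),
([-40.5,18.9,-10.2,-40.4,-60],[.4774,-.3356,.1392]),([-36,25.5,-12.1,-45,-51.1],[.523,-.3036,.0574]),([-34.9,17.9,-9.3,-40.1,-58],[.5235,-.3046,.1555]),
([-7.5,4.9,-25.6,-41.7,-53],[.4653,-.0137,.1583]),([-9,10.4,-27.6,-45.9,-48.4],[.4655,-.0134,.1026])]
def fk(p,j,s):
    h,a1,a2,a3,a4,d5,L=p; j1,j2,j3,j4,j5=np.radians(j)
    B=R.from_euler('z',j1); F=B*R.from_euler('y',-(j3-j2)); W=F*R.from_euler('x',s*j4); T=W*R.from_euler('y',-j5)
    sh=B.apply([a1,0,h]); el=sh+B.apply([a2*np.sin(j2),0,a2*np.cos(j2)]); w=el+F.apply([a4,0,a3])
    w2=w+W.apply([0,-d5,0]); t=w2+T.apply([L,0,0]); return t,w,w2,T.apply([1,0,0])
if __name__=='__main__':
    from h import get_obs
    for s in(1,-1):
        r=least_squares(lambda p:np.concatenate([fk(p,j,s)[0]-x for j,x in D]+[1e-3*(np.array(p)-[.2,0,.5,0,.5,.18,.33])]),[.2,0,.5,0,.5,.18,.33])
        print(s,r.x.round(3),np.sqrt(2*r.cost/24))
        o=get_obs(); j=o['joint_pos'][:5]; print([v.round(3) for v in fk(r.x,j,s)],np.round(o['tool_pos'],3))
E
python3 fk.py
```

```text
1 [-0.435 -0.269  0.536  0.07   0.742  0.185 -0.353] 0.01771589223042646
[array([0.449, 0.043, 0.088]), array([ 0.463, -0.008, -0.307]), array([ 0.542, -0.137, -0.201]), array([ 0.266, -0.508, -0.819])] [0.495 0.04  0.102]
-1 [ 0.199 -0.001  0.602  0.001  0.464  0.192  0.359] 0.0002755071027006993
[array([0.495, 0.04 , 0.101]), array([ 0.481, -0.008,  0.506]), array([ 0.394, -0.139,  0.396]), array([ 0.283,  0.499, -0.819])] [0.495 0.04  0.102]
```

The model fits to 0.3 mm, and the wrist housing is at z≈0.5, well above the knob. Next I lower the bar's tip over the pedestal edge in small steps to find the real contact height.

Emit:
{"name": "play_rows", "arguments": {"plan": [[0.057,0,0.082,0,0,0],[0.057,0,0.082,0,0,0],[0,0,0,0,0,0],[0,0,0,0,0,0]]}}

```text
clock: 17.23
tool_pos: [0.4955, 0.0402, 0.0996]
orientation: [180.0, 35.0, -119.6]
force: [-0.8, -0.1, 0.3]
opening: 0.0194
gripper_force: 30.0
```

```bash
python3 -c "
from h import *
avg(4)"
```

```text
p [0.4955 0.0402 0.0997] o [ 179.99   35.   -119.55] F [0.02 0.17 0.35] Mtool [ 1.000e-03  1.826e+00 -2.300e-02]
```

Emit:
{"name": "play_rows", "arguments": {"plan": [[0.057,0,0.082,0,0,0],[0,0,0,0,0,0],[0,0,0,0,0,0]]}}

```text
clock: 17.68
tool_pos: [0.4955, 0.0402, 0.0987]
orientation: [180.0, 35.0, -119.5]
force: [-1.1, 0.4, 1.5]
opening: 0.0196
gripper_force: 30.0
```

```bash
python3 -c "
from h import *
avg(4)"
```

```text
p [0.4955 0.0402 0.0988] o [ 180.     35.01 -119.54] F [-0.36 -0.58  0.9 ] Mtool [ 0.031  1.622 -0.028]
```

Emit:
{"name": "play_rows", "arguments": {"plan": [[0.057,0,0.082,0,0,0],[0,0,0,0,0,0],[0,0,0,0,0,0]]}}

```text
clock: 18.13
tool_pos: [0.4955, 0.0402, 0.0977]
orientation: [180.0, 35.0, -119.5]
force: [0.4, -0.3, 2.0]
opening: 0.0191
gripper_force: 30.0
```

```bash
python3 -c "
from h import *
avg(4)"
```

```text
p [0.4955 0.0402 0.0978] o [ 180.     35.   -119.54] F [-0.41  0.2   1.19] Mtool [ 0.037  1.519 -0.028]
```

Contact begins at TCP z≈0.0995, so the bar sits about 2 mm below the TCP. Raising 4.4 mm gives about 2.5 mm over the pedestal and 3 mm under the tip. Then I slide in 57 mm.

Emit:
{"name": "play_rows", "arguments": {"plan": [[-0.126,0,-0.18,0,0,0],[-0.126,0,-0.18,0,0,0],[0,0,0,0,0,0],[0,0,0,0,0,0]]}}

```text
clock: 18.67
tool_pos: [0.4955, 0.0402, 0.1023]
orientation: [-180.0, 35.0, -119.5]
force: [-0.9, 0.1, -0.0]
opening: 0.0193
gripper_force: 30.0
```

Emit:
{"name": "play_rows", "arguments": {"plan": [[-0.41,0,0.287,0,0,0],[-0.41,0,0.287,0,0,0],[-0.41,0,0.287,0,0,0],[-0.41,0,0.287,0,0,0],[0,0,0,0,0,0],[0,0,0,0,0,0]]}}

```text
clock: 19.17
tool_pos: [0.5054, 0.0581, 0.102]
orientation: [180.0, 35.0, -119.5]
force: [1.5, -0.5, -0.2]
opening: 0.0197
gripper_force: 30.0
```

```bash
python3 -c "
from h import *
avg(4)"
```

```text
p [0.5053 0.0577 0.102 ] o [ 179.99   34.99 -119.53] F [-0.12 -0.14 -0.3 ] Mtool [ 0.009  1.832 -0.005]
```

Emit:
{"name": "play_rows", "arguments": {"plan": [[-0.437,0,0.306,0,0,0],[-0.437,0,0.306,0,0,0],[-0.437,0,0.306,0,0,0],[-0.437,0,0.306,0,0,0],[-0.437,0,0.306,0,0,0],[-0.437,0,0.306,0,0,0],[-0.437,0,0.306,0,0,0],[0,0,0,0,0,0],[0,0,0,0,0,0]]}}

```text
clock: 20.12
tool_pos: [0.5237, 0.0905, 0.102]
orientation: [180.0, 35.0, -119.5]
force: [0.2, 0.7, -0.5]
opening: 0.0196
gripper_force: 30.0
```

```bash
python3 -c "
from h import *
s,m=avg(4)
u=np.array([np.cos(np.radians(60.5)),np.sin(np.radians(60.5))]); d=np.array([.545,.1273])-m[:2]; print('along',d@u,'lat',d@[-u[1],u[0]])
for cam in('wrist','side'):
  if cam=='side': snap('side')
  for t in ['tensile_bar','crystal','nose']: print(cam,t,[(np.round(d['position'],4).tolist(),round(d['score'],2)) for d in spot_point(cam,t)[:3]])
"
```

```text
p [0.5236 0.0901 0.1021] o [ 179.99   34.99 -119.54] F [-0.27 -0.22 -0.21] Mtool [ 0.068  1.861 -0.03 ]
along 0.04292186510717185 lat -0.00025058843866872005
wrist tensile_bar [([0.5473, 0.1304, 0.0981], 0.59)]
wrist crystal [([0.5412, 0.125, 0.0959], 0.65)]
wrist nose [([0.4539, 0.2432, 0.0021], 0.6)]
side tensile_bar [([0.6699, -0.1102, 0.0023], 0.67), ([0.7292, -0.3061, 0.002], 0.65), ([0.5495, -0.0534, -0.0022], 0.5)]
side crystal [([0.5436, 0.1278, 0.0963], 0.77)]
side nose [([0.5457, 0.1255, 0.1451], 0.84)]
```

Emit:
{"name": "play_rows", "arguments": {"plan": [[0.072,0,0.103,0,0,0],[0.072,0,0.103,0,0,0],[0,0,0,0,0,0],[0,0,0,0,0,0]]}}

```text
clock: 21.0
tool_pos: [0.5238, 0.0901, 0.0996]
orientation: [180.0, 35.0, -119.5]
force: [0.6, 0.6, 1.3]
opening: 0.0191
gripper_force: 30.0
```

```bash
python3 -c "
from h import *
avg(4)"
```

```text
p [0.5238 0.0901 0.0996] o [ 180.     35.   -119.54] F [-0.09 -0.21  0.46] Mtool [0.011 1.682 0.007]
```

Emit:
{"name": "play_rows", "arguments": {"plan": [[0.04,0,0.057,0,0,0],[0,0,0,0,0,0],[0,0,0,0,0,0]]}}

```text
clock: 21.45
tool_pos: [0.5238, 0.0901, 0.0992]
orientation: [-180.0, 35.0, -119.5]
force: [-1.9, -1.6, 5.4]
opening: 0.0193
gripper_force: 30.0
```

```bash
python3 -c "
from h import *
avg(4)"
```

```text
p [0.5239 0.0901 0.0992] o [ 180.02   35.02 -119.52] F [-2.43 -1.69  4.76] Mtool [-0.331  1.353 -0.061]
```

Bar is down on the crystal plate (about 5 N). Releasing.

Emit:
{"name": "play_rows", "arguments": {"plan": [[-0.02,0,-0.028,0,0,0],[0,0,0,0,0,0],[0,0,0,0,0,0]]}}

```text
clock: 21.9
tool_pos: [0.5238, 0.0901, 0.0993]
orientation: [-180.0, 35.0, -119.5]
force: [-1.5, -1.9, 4.1]
opening: 0.0191
gripper_force: 30.0
```

Emit:
{"name": "play_rows", "arguments": {"plan": [[0,0,0,0,0,0],[0,0,0,0,0,0],[0,0,0,0,0,0],[0,0,0,0,0,0],[0,0,0,0,0,0]], "grip": 4.0}}

```text
clock: 22.32
tool_pos: [0.5237, 0.0901, 0.099]
orientation: [180.0, 35.0, -119.6]
force: [0.1, -0.5, 0.8]
opening: 0.0395
gripper_force: 0.0
```

Emit:
{"name": "play_rows", "arguments": {"plan": [[0,0,-1,0,0,0],[0,0,-1.5,0,0,0],[0,0,-2,0,0,0],[0,0,-2,0,0,0],[0,0,-2,0,0,0],[0,0,-2,0,0,0],[0,0,-2,0,0,0],[0,0,-2,0,0,0],[0,0,-2,0,0,0],[0,0,0,0,7,0],[0,0,0,0,7,0],[0,0,0,0,7,0],[0,0,0,0,7,0],[0,0,0,0,7,0],[0,0,0,0,0,0],[0,0,0,0,0,0]]}}

```text
clock: 23.65
tool_pos: [0.4767, 0.0084, 0.2346]
orientation: [180.0, 0.4, -119.4]
force: [-0.5, 0.4, -0.3]
opening: 0.0396
gripper_force: 0.0
```

```bash
python3 -c "
from h import *
rel([.545,.1273,.290])
import pickle
s=snap('wrist','w6'); pickle.dump(s,open('w6.pkl','wb'))
for cam in('wrist','top','side'):
  if cam!='wrist': pickle.dump(snap(cam,cam+'6'),open(cam+'6.pkl','wb'))
  for t in ['tensile_bar','crystal','knob_grip','nose']: print(cam,t,[(np.round(d['position'],4).tolist(),round(d['score'],2)) for d in spot_point(cam,t)[:4]])
"
```

```text
pos [0.4767 0.0084 0.2346] [ 179.96    0.41 -119.4 ] j [ 24.5   1.9 -24.4  -0.3 -63.4 -53.8] shift cm [-13.75  -0.11  -5.44]
z_tool [ 0.003  0.007 -1.   ] x [-0.491 -0.871 -0.007] y [-0.871  0.491  0.001] F [-0.5  0.4 -0.3] M [ 0.07 -0.07  0.04] open 0.0396 t 23.65
wrist tensile_bar [([0.6706, -0.1078, -0.0022], 0.98), ([0.5501, -0.0525, -0.0004], 0.94), ([0.7292, -0.3069, -0.0002], 0.68), ([0.5477, 0.1255, 0.0939], 0.63)]
wrist crystal [([0.5425, 0.1262, 0.0978], 0.8)]
wrist knob_grip []
wrist nose [([0.544, 0.1295, -0.0008], 0.38)]
top tensile_bar [([0.5507, -0.0614, 0.0021], 0.6), ([0.7279, -0.3088, 0.0024], 0.53), ([0.6706, -0.1071, 0.0047], 0.46)]
top crystal [([0.5447, 0.1274, -0.0051], 0.69), ([0.5453, 0.1301, 0.0931], 0.63)]
top knob_grip [([0.5451, 0.123, 0.1858], 0.62)]
top nose [([0.5455, 0.13, 0.1443], 0.88), ([0.5173, -0.2396, 0.0555], 0.4), ([0.5475, 0.1274, 0.0939], 0.37)]
side tensile_bar [([0.7272, -0.3047, 0.0002], 0.88), ([0.4488, -0.3399, -0.0004], 0.71), ([0.5461, 0.1309, 0.0949], 0.7), ([0.671, -0.1092, -0.0001], 0.52)]
side crystal [([0.5455, 0.1241, 0.0936], 0.7)]
side knob_grip [([0.5446, 0.1221, 0.1833], 0.64)]
side nose [([0.5451, 0.1259, 0.1415], 0.63)]
```

```bash
python3 -c "
import cv2,numpy as np
a=cv2.imread('pics/side6.png')[125:215,170:270]; b=cv2.imread('pics/w6.png')[180:320,190:330]
f=lambda i:cv2.resize(i,(400,int(i.shape[0]*400/i.shape[1])),interpolation=2)
a,b=f(a),f(b); h=max(len(a),len(b)); p=lambda i:np.pad(i,((0,h-len(i)),(0,0),(0,0)))
cv2.imwrite('pics/c6.png',np.hstack([p(a),p(b)]))"
```

```text
(no output)
```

View pics/c6.png

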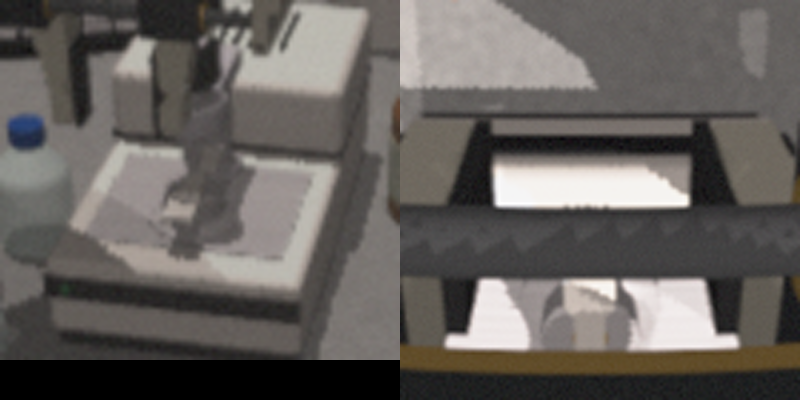

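The wrist crop shows the bar's front tab at (595,295), centred on the pedestal and lying flat, with the fingers clear. Now to the knob: rotate back counter-clockwise to gain travel and rise.

Emit:
{"name": "play_rows", "arguments": {"plan": [[0,0,-0.28,0,0,-7.1],[0,0,-0.28,0,0,-7.1],[0,0,-0.28,0,0,-7.1],[0,0,-0.28,0,0,-7.1],[0,0,-0.28,0,0,-7.1],[0,0,-0.28,0,0,-7.1],[0,0,-0.28,0,0,-7.1],[0,0,-0.28,0,0,-7.1],[0,0,-0.28,0,0,-7.1],[0,0,-0.28,0,0,-7.1],[0,0,-0.28,0,0,-7.1],[0,0,-0.28,0,0,-7.1],[0,0,-0.28,0,0,-7.1],[0,0,-0.28,0,0,-7.1],[0,0,-0.28,0,0,-7.1],[0,0,-0.28,0,0,-7.1],[0,0,-0.28,0,0,-7.1],[0,0,-0.28,0,0,-7.1],[0,0,-0.28,0,0,-7.1],[0,0,-0.28,0,0,-7.1]], "grip": 7.0}}

```text
clock: 26.07
tool_pos: [0.4766, 0.0073, 0.2902]
orientation: [-179.7, -0.3, 22.8]
force: [-0.2, -0.2, -0.4]
opening: 0.0699
gripper_force: 0.0
```

```bash
python3 -c "
from h import *
rel([.545,.1273,.290])"
```

```text
pos [0.4766 0.0073 0.2902] [-179.68   -0.29   22.83] j [ 24.4  -0.3 -19.2  -0.3 -70.8  88.6] shift cm [10.96 -8.4   0.12]
z_tool [ 0.002  0.007 -1.   ] x [0.922 0.388 0.005] y [ 0.388 -0.922 -0.006] F [-0.2 -0.2 -0.4] M [-0.07 -0.01  0.04] open 0.0699 t 26.0667
```

Emit:
{"name": "play_rows", "arguments": {"plan": [[1.37,-1.05,0.01,0,0,0],[1.37,-1.05,0.01,0,0,0],[1.37,-1.05,0.01,0,0,0],[1.37,-1.05,0.01,0,0,0],[1.37,-1.05,0.01,0,0,0],[1.37,-1.05,0.01,0,0,0],[1.37,-1.05,0.01,0,0,0],[1.37,-1.05,0.01,0,0,0],[0,0,0,0,0,0],[0,0,0,0,0,0]]}}

```text
clock: 26.9
tool_pos: [0.5463, 0.128, 0.2897]
orientation: [-179.7, -0.2, 22.5]
force: [-0.7, -0.1, 0.4]
opening: 0.0698
gripper_force: 0.0
```

```bash
python3 -c "
from h import *
rel([.545,.1273,.192])
snap('wrist')
for t in ['knob_grip','nose','tensile_bar']: print(t,[(np.round(d['position'],4).tolist(),round(d['score'],2)) for d in spot_point('wrist',t)[:4]])
"
```

```text
pos [0.5463 0.128  0.2897] [-179.69   -0.23   22.52] j [ 33.    8.2 -10.   -0.3 -71.5  79.6] shift cm [-0.19  0.07  9.77]
z_tool [ 0.002  0.007 -1.   ] x [0.924 0.383 0.004] y [ 0.383 -0.924 -0.005] F [-0.7 -0.1  0.4] M [-0.15  0.   -0.  ] open 0.0698 t 26.9
knob_grip [([0.5389, 0.1246, 0.1885], 0.81)]
nose [([0.5437, 0.1289, 0.1439], 0.6)]
tensile_bar [([0.7316, -0.3071, -0.0021], 0.89), ([0.5387, 0.1257, 0.0949], 0.67), ([0.6747, -0.1068, -0.0014], 0.56), ([0.5519, -0.0523, -0.0006], 0.55)]
```

Emit:
{"name": "play_rows", "arguments": {"plan": [[-0.03,0.02,1.2,0,0,0],[-0.03,0.02,1.2,0,0,0],[-0.03,0.02,1.2,0,0,0],[-0.03,0.02,1.2,0,0,0],[-0.03,0.02,1.2,0,0,0],[-0.03,0.02,1.2,0,0,0],[0,0,1.2,0,0,0],[0,0,0.7,0,0,0],[0,0,0.7,0,0,0],[0,0,0,0,0,0],[0,0,0,0,0,0]]}}

```text
clock: 28.02
tool_pos: [0.5449, 0.1255, 0.1925]
orientation: [-179.7, -0.3, 22.5]
force: [0.8, 0.1, -0.5]
opening: 0.0699
gripper_force: 0.0
```

Emit:
{"name": "play_rows", "arguments": {"plan": [[0,0,0,0,0,0],[0,0,0,0,0,0],[0,0,0,0,0,0],[0,0,0,0,0,0],[0,0,0,0,0,0],[0,0,0,0,0,0]], "grip": 3.0}}

```text
clock: 28.52
tool_pos: [0.5447, 0.1266, 0.1927]
orientation: [-179.6, -0.3, 22.5]
force: [-3.3, 5.1, 2.1]
opening: 0.0413
gripper_force: 30.0
```

```bash
python3 -c "
from h import *
rel([.5447,.1265,.192]); avg(3)"
```

```text
pos [0.5447 0.1266 0.1927] [-179.6    -0.35   22.48] j [ 32.9  11.9 -18.5  -0.4 -59.2  79.8] shift cm [-0.01  0.01  0.07]
z_tool [ 0.003  0.009 -1.   ] x [0.924 0.382 0.006] y [ 0.382 -0.924 -0.007] F [-3.3  5.1  2.1] M [1.53 1.2  0.03] open 0.0413 t 28.5167
p [0.5447 0.1266 0.1927] o [180.39  -0.34  22.49] F [-3.3   4.03  2.96] Mtool [ 1.787 -0.57  -0.059]
```

Emit:
{"name": "play_rows", "arguments": {"plan": [[0,-0.1,0,0,0,0],[0,0,0,0,0,4],[0,0,0,0,0,4],[0,0,0,0,0,4],[0,0,0,0,0,4],[0,0,0,0,0,4],[0,0,0,0,0,0]]}}

```text
clock: 29.25
tool_pos: [0.5446, 0.1266, 0.1927]
orientation: [-179.6, -0.2, 2.3]
force: [-1.6, -0.2, 2.9]
opening: 0.0414
gripper_force: 30.0
```

```bash
python3 -c "
from h import *
avg(2)"
```

```text
p [0.5446 0.1266 0.1927] o [180.4   -0.2    2.58] F [-1.47  0.18  3.16] Mtool [-0.169 -0.316 -0.027]
```

Emit:
{"name": "play_rows", "arguments": {"plan": [[0,0,0,0,0,4],[0,0,0,0,0,4],[0,0,0,0,0,4],[0,0,0,0,0,4],[0,0,0,0,0,4]]}}

```text
clock: 29.77
tool_pos: [0.5446, 0.1264, 0.1927]
orientation: [-179.6, -0.0, -17.6]
force: [-1.2, -0.5, 4.6]
opening: 0.0413
gripper_force: 30.0
```

```bash
python3 -c "
from h import *
avg(2)"
```

```text
p [0.5446 0.1265 0.1927] o [ 1.8043e+02 -4.0000e-02 -1.7660e+01] F [-0.92 -0.16  3.92] Mtool [-0.559 -0.298 -0.073]
```

Emit:
{"name": "play_rows", "arguments": {"plan": [[0,0,0,0,0,4],[0,0,0,0,0,4],[0,0,0,0,0,4],[0,0,0,0,0,4],[0,0,0,0,0,4]]}}

```text
clock: 30.28
tool_pos: [0.5445, 0.1264, 0.1927]
orientation: [-179.6, 0.1, -37.5]
force: [-2.7, -1.3, 5.6]
opening: 0.0412
gripper_force: 30.0
```

```bash
cat > m.py <<'E'
from h import *
o=get_obs(); T=R.from_euler('xyz',o['orientation'],degrees=True)
print('yaw',round(o['orientation'][2],2),'Mt',T.inv().apply(o['moment']).round(3),'F',np.round(o['force'],1),'tau6',round(o['tau'][5],3),'j6',round(o['joint_pos'][5],1),o['clock'])
E
python3 m.py
```

```text
yaw -37.45 Mt [-0.906 -0.119 -0.296] F [-2.7 -1.3  5.6] tau6 1.08 j6 19.7 30.2833
```

Emit:
{"name": "play_rows", "arguments": {"plan": [[0,0,0,0,0,4],[0,0,0,0,0,4],[0,0,0,0,0,4],[0,0,0,0,0,4],[0,0,0,0,0,4]]}}

```text
clock: 30.7
tool_pos: [0.5444, 0.1263, 0.1927]
orientation: [-179.7, 0.2, -57.5]
force: [-1.6, -1.5, 5.6]
opening: 0.0413
gripper_force: 30.0
```

```bash
python3 m.py
```

```text
yaw -57.45 Mt [-1.     0.088 -0.247] F [-1.6 -1.5  5.6] tau6 1.081 j6 -0.3 30.7
```

Moment is about −0.3 N·m, which matches the screw friction, so the knob turns with the gripper. 80° done; continuing in smaller steps.

Emit:
{"name": "play_rows", "arguments": {"plan": [[0,0,0,0,0,4],[0,0,0,0,0,4],[0,0,0,0,0,4]]}}

```text
clock: 30.95
tool_pos: [0.5443, 0.1262, 0.1927]
orientation: [-179.7, 0.3, -69.5]
force: [-2.3, -2.4, 6.4]
opening: 0.0416
gripper_force: 30.0
```

```bash
python3 m.py
```

```text
yaw -69.46 Mt [-1.067  0.214 -0.266] F [-2.3 -2.4  6.4] tau6 1.079 j6 -12.3 30.95
```

Emit:
{"name": "play_rows", "arguments": {"plan": [[0,0,0,0,0,3],[0,0,0,0,0,3],[0,0,0,0,0,3]]}}

```text
clock: 31.2
tool_pos: [0.5443, 0.1262, 0.1927]
orientation: [-179.8, 0.3, -78.4]
force: [-2.0, -0.8, 6.0]
opening: 0.0411
gripper_force: 30.0
```

```bash
python3 m.py
```

```text
yaw -78.41 Mt [-1.069  0.353 -0.315] F [-2.  -0.8  6. ] tau6 0.73 j6 -21.2 31.2
```

Emit:
{"name": "play_rows", "arguments": {"plan": [[0,0,0,0,0,3],[0,0,0,0,0,3],[0,0,0,0,0,3]]}}

```text
clock: 31.45
tool_pos: [0.5442, 0.1262, 0.1927]
orientation: [-179.9, 0.4, -87.4]
force: [-3.4, -1.5, 6.7]
opening: 0.0417
gripper_force: 30.0
```

```bash
python3 m.py
```

```text
yaw -87.41 Mt [-1.058  0.445 -0.34 ] F [-3.4 -1.5  6.7] tau6 0.735 j6 -30.2 31.45
```

Emit:
{"name": "play_rows", "arguments": {"plan": [[0,0,0,0,0,3],[0,0,0,0,0,3],[0,0,0,0,0,3]]}}

```text
clock: 31.7
tool_pos: [0.5442, 0.1263, 0.1927]
orientation: [-179.9, 0.4, -96.4]
force: [-3.1, -0.3, 5.8]
opening: 0.0415
gripper_force: 30.0
```

```bash
python3 m.py
```

```text
yaw -96.41 Mt [-1.063  0.594 -0.283] F [-3.1 -0.3  5.8] tau6 0.732 j6 -39.2 31.7
```

Emit:
{"name": "play_rows", "arguments": {"plan": [[0,0,0,0,0,3],[0,0,0,0,0,3]]}}

```text
clock: 31.87
tool_pos: [0.5441, 0.1263, 0.1926]
orientation: [-180.0, 0.4, -102.4]
force: [-3.4, -1.3, 6.5]
opening: 0.0416
gripper_force: 30.0
```

```bash
python3 m.py
```

```text
yaw -102.4 Mt [-1.048  0.705 -0.365] F [-3.4 -1.3  6.5] tau6 0.691 j6 -45.2 31.8667
```

Emit:
{"name": "play_rows", "arguments": {"plan": [[0,0,0,0,0,3],[0,0,0,0,0,3]]}}

```text
clock: 32.03
tool_pos: [0.5441, 0.1263, 0.1927]
orientation: [180.0, 0.4, -108.4]
force: [-3.2, -0.3, 5.4]
opening: 0.0415
gripper_force: 30.0
```

```bash
python3 m.py
```

```text
yaw -108.4 Mt [-1.059  0.798 -0.4  ] F [-3.2 -0.3  5.4] tau6 0.654 j6 -51.2 32.0333
```

Emit:
{"name": "play_rows", "arguments": {"plan": [[0,0,0,0,0,3],[0,0,0,0,0,3]]}}

```text
clock: 32.2
tool_pos: [0.5441, 0.1263, 0.1927]
orientation: [180.0, 0.4, -114.4]
force: [-3.3, -0.3, 7.2]
opening: 0.0413
gripper_force: 30.0
```

```bash
python3 m.py
```

```text
yaw -114.4 Mt [-1.045  0.875 -0.437] F [-3.3 -0.3  7.2] tau6 0.619 j6 -57.2 32.2
```

Torque is rising (tau6 falling): the tip is bearing on the bar. Finer steps now.

Emit:
{"name": "play_rows", "arguments": {"plan": [[0,0,0,0,0,2],[0,0,0,0,0,2]]}}

```text
clock: 32.37
tool_pos: [0.5441, 0.1263, 0.1926]
orientation: [179.9, 0.4, -118.4]
force: [-4.2, -1.4, 6.5]
opening: 0.041
gripper_force: 30.0
```

```bash
python3 m.py
```

```text
yaw -118.35 Mt [-0.98   0.902 -0.464] F [-4.2 -1.4  6.5] tau6 0.189 j6 -61.2 32.3667
```

Emit:
{"name": "play_rows", "arguments": {"plan": [[0,0,0,0,0,2],[0,0,0,0,0,2]]}}

```text
clock: 32.53
tool_pos: [0.544, 0.1263, 0.1926]
orientation: [179.9, 0.4, -122.3]
force: [-3.7, -0.4, 6.5]
opening: 0.0414
gripper_force: 30.0
```

```bash
python3 m.py
```

```text
yaw -122.34 Mt [-0.927  0.983 -0.539] F [-3.7 -0.4  6.5] tau6 0.236 j6 -65.2 32.5333
```

Emit:
{"name": "play_rows", "arguments": {"plan": [[0,0,0,0,0,2],[0,0,0,0,0,2]]}}

```text
clock: 32.7
tool_pos: [0.544, 0.1263, 0.1926]
orientation: [179.9, 0.4, -126.3]
force: [-3.8, -1.0, 6.1]
opening: 0.0413
gripper_force: 30.0
```

```bash
python3 m.py
```

```text
yaw -126.35 Mt [-0.901  1.019 -0.324] F [-3.8 -1.   6.1] tau6 0.3 j6 -69.2 32.7
```

Emit:
{"name": "play_rows", "arguments": {"plan": [[0,0,0,0,0,2],[0,0,0,0,0,2]]}}

```text
clock: 32.87
tool_pos: [0.544, 0.1263, 0.1927]
orientation: [179.8, 0.4, -130.4]
force: [-5.0, -1.3, 6.5]
opening: 0.0414
gripper_force: 30.0
```

```bash
python3 m.py
```

```text
yaw -130.37 Mt [-0.874  1.093 -0.075] F [-5.  -1.3  6.5] tau6 0.536 j6 -73.2 32.8667
```

Emit:
{"name": "play_rows", "arguments": {"plan": [[0,0,0,0,0,2],[0,0,0,0,0,2]]}}

```text
clock: 33.03
tool_pos: [0.544, 0.1263, 0.1926]
orientation: [179.8, 0.4, -134.4]
force: [-4.1, -0.4, 6.6]
opening: 0.0416
gripper_force: 30.0
```

```bash
python3 m.py
```

```text
yaw -134.39 Mt [-0.827  1.129  0.115] F [-4.1 -0.4  6.6] tau6 0.773 j6 -77.2 33.0333
```

The torque has changed sign, so the crest (first click) is passed. A small nudge so it settles forward, then let go.

Emit:
{"name": "play_rows", "arguments": {"plan": [[0,0,0,0,0,2],[0,0,0,0,0,1],[0,0,0,0,0,0]]}}

```text
clock: 33.28
tool_pos: [0.544, 0.1264, 0.1927]
orientation: [179.8, 0.4, -137.4]
force: [-3.1, -0.1, 7.2]
opening: 0.0414
gripper_force: 30.0
```

Emit:
{"name": "play_rows", "arguments": {"plan": [[0,0,0,0,0,0],[0,0,0,0,0,0],[0,0,0,0,0,0],[0,0,0,0,0,0],[0,0,0,0,0,0],[0,0,0,0,0,0]], "grip": 7.0}}

```text
clock: 33.78
tool_pos: [0.5445, 0.1266, 0.1922]
orientation: [179.8, 0.4, -137.5]
force: [-0.9, -0.7, -0.5]
opening: 0.0694
gripper_force: 0.0
```

Emit:
{"name": "play_rows", "arguments": {"plan": [[0,0,-0.6,0,0,0],[0,0,-1,0,0,0],[0,0,-1.5,0,0,0],[0,0,-2,0,0,0],[0,0,-2,0,0,0],[0,0,-2,0,0,0],[0,0,-2,0,0,0],[-1.5,0,0,0,0,0],[-1.5,0,0,0,0,0],[-1.5,0,0,0,0,0],[-1.5,0,0,0,0,0],[0,0,0,0,0,0],[0,0,0,0,0,0]]}}

```text
clock: 34.87
tool_pos: [0.5887, 0.1667, 0.3041]
orientation: [179.8, 0.4, -137.5]
force: [-0.2, -0.2, -0.2]
opening: 0.0703
gripper_force: 0.0
```

```bash
python3 -c "
from h import *
rel([.545,.127,.3])
for cam in('wrist','top','side'):
  snap(cam,cam+'9')
  for t in ['tensile_bar','plain_bar','wide_plaque','vial_b','beaker']: print(cam,t,[(np.round(d['position'],3).tolist(),round(d['score'],2)) for d in spot_point(cam,t)[:4]])
"
```

```text
pos [0.5887 0.1667 0.3041] [ 179.8     0.39 -137.51] j [ 33.9  12.7  -2.5  -0.3 -74.4 -81.4] shift cm [5.9  0.03 0.37]
z_tool [ 0.003  0.007 -1.   ] x [-0.737 -0.675 -0.007] y [-0.676  0.737  0.003] F [-0.2 -0.2 -0.2] M [ 0.05 -0.08  0.01] open 0.0703 t 34.8667
wrist tensile_bar [([0.55, -0.05, -0.001], 0.9), ([0.733, -0.307, -0.002], 0.87), ([0.67, -0.108, -0.001], 0.6)]
wrist plain_bar [([0.457, 0.244, -0.001], 0.6)]
wrist wide_plaque [([0.751, 0.189, 0.004], 0.17)]
wrist vial_b [([0.397, 0.118, 0.002], 0.91), ([0.648, -0.232, 0.002], 0.84)]
wrist beaker []
top tensile_bar [([0.671, -0.106, 0.001], 0.75), ([0.731, -0.306, -0.001], 0.64), ([0.552, -0.057, -0.001], 0.59), ([0.549, 0.125, 0.094], 0.46)]
top plain_bar [([0.518, -0.239, 0.054], 0.55), ([0.421, -0.052, -0.001], 0.44)]
top wide_plaque [([0.586, -0.327, 0.054], 0.78)]
top vial_b [([0.402, 0.119, -0.004], 0.46), ([0.647, -0.235, -0.0], 0.42)]
top beaker [([0.421, -0.052, -0.001], 0.52)]
side tensile_bar [([0.73, -0.306, 0.001], 0.84), ([0.543, 0.129, 0.093], 0.7), ([0.672, -0.111, 0.002], 0.62), ([0.547, -0.054, -0.0], 0.57)]
side plain_bar [([0.515, -0.238, 0.054], 0.68), ([0.652, -0.235, 0.002], 0.42), ([0.543, 0.127, 0.097], 0.39)]
side wide_plaque [([0.592, -0.328, 0.055], 0.57)]
side vial_b [([0.651, -0.237, 0.003], 0.78), ([0.402, 0.119, 0.0], 0.55), ([0.749, 0.189, -0.002], 0.29)]
side beaker [([0.416, -0.054, -0.002], 0.71), ([0.652, -0.236, 0.001], 0.67)]
```

The bar is on the crystal at about (0.546, 0.127, 0.094), the bystanders are where they were, and the robot is touching nothing. Handing in.

```bash
python3 -c "
from plant import close_job
print(close_job())"
```

```text
the job is handed in; nothing more can be done
None
```

The tensile bar lies flat on the crystal, clamped under the press tip: I turned the knob clockwise through the first click only, let go, and handed the job in at about 35 s with the arm clear; the verdict was not shown.

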